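# Set the marking jig for the waiting housing and load it

## Robot

A 7-joint arm with a two-finger parallel gripper is mounted at the origin on the work surface. World frame = base frame: x ahead of the robot, y to its left, z up, the work surface at z = 0. Lengths are in m, angles in degrees, forces in N, time in s.
With the tool pointing down it reaches from about 0.425 to 0.875 m from the base axis. Payload 4.7 kg.
Tool frame: the origin (TCP) lies midway between the tips of the shut fingers; the grasp point (between the pads) lies 19 mm behind it; z points along the fingers, y is the direction in which the jaws open and shut (so a half turn about z gives the same grasp; the last joint's range is limited). The gripper opens to 87 mm and grips with 3 to 60 N. Pads are 19 mm wide; open, the fingers measure 117 mm over their backs; the gripper's body (75 mm by 190 mm) begins 51 mm behind the grasp point.
Start: joints at [-62.275, 18.392, -4.016, 83.108, 1.295, 78.541, -3.26], TCP at [0.294, 0.58, 0.223] pointing down, gripper open.
Joint ranges: [-163.93, 163.93], [-17.29, 119.83], [-79.2, 71.16], [3.27, 140.29], [-89.18, 269.18], [5.43, 117.66], [-154.24, 154.24]. Speed limits (degrees/s): [147.25, 147.25, 180, 180, 180, 180, 180].

## Interface

Orientations are given as [roll, pitch, yaw] about the fixed x, y, z axes, in that order (R = Rz(yaw) Ry(pitch) Rx(roll)).
In Python, from cell import env gives the robot as it stands. The module is installed in compiled form; this text tells all that it offers.
- The arm moves only by the tool servo_tool, never from a script. Its argument "plan" is a list of rows, each a list of 3 entries, a list of its own where there are three numbers: the opening, from 0 (shut) to 1 (fully open), then the shift along the tool's x, y, z in cm, then the turn, a rotation vector about the tool's x, y, z in degrees. A call has 1 to 20 rows; each row shifts and turns the pose as measured when the row begins, along the tool's axes as they then stand; what a row does not reach is not made up. A row lasts 1/12 s, in which the tool goes at most 41.7 mm and 7.16 degrees, less where a joint would pass 70% of its speed; a pose out of reach is approached as far as the arm can. A call is refused whole if a number of a shift passes 4.17 or a number of a turn 7.16, either way. A call with a gripper value outside its range is refused whole. The fingers move at their own pace and stop on an object; "force" is the grip in N (left out, the last holds). Time passes only in rows, so rows that do not move let the fingers close. It gives the time, the measured TCP pose, the force and the opening at its end, in the units of the state.
- env.get_obs(): the state, without advancing time (a new reading comes with each control period).
- env.read_camera(name): name is "side" or "top"; returns a dict with "image" (480x640x3 uint8, blue, green, red), "fx", "fy", "cx", "cy" (pixels), "rvec" (rotation vector, rad) and "tvec" (3), from world to camera coordinates, as OpenCV has them. Camera axes: x right, y down, z forward; pixel columns grow to the right and rows downward; lengths in m; the calibration is good to about 2 mm. A picture is of the moment at which its call begins. There is no depth.
- env.sign_off(): hands the job in, once; it reports no verdict.
The state is a dict: "time_s": time; "qpos": joint angles; "joint_velocities": joint speeds; "effort": joint torques, N m; "tool_pos": TCP position; "tool_rot": TCP orientation; "force": force on the tool from outside, world axes, zero at the start; "wrist_torque": the same for the moment, N m; "grip_width": finger opening in m.
Only numpy, scipy, OpenCV 4.12 (cv2) and the standard library are available. Lean on these libraries where they do the work, as an engineer would, in place of code of your own. Each camera call takes 0.05 s, during which the arm holds its last target. There are 200 camera calls.

## Task

One of the three black housings lies on the rubber mat, waiting to be marked. Using the mallet as the tool (not the fingers), knock flush with the jig's plate every stop pin that this housing will cover when one end is against the stop pad under the jig's lip, but leave the pins beyond it standing, and stand the mallet upright on its striking face back where it was. Then load the waiting housing: tuck one end under the lip, lay it flat and slide it gently on until you feel the hidden stop pad (never forcing it), so that it ends lying flat and square on the plate between the cheeks, and let go; disturb nothing else on the table.

Things in the scene. Friction and masses are not known exactly. Their poses are not given: they have to be found in the camera images.
- jig: Fixed marking jig. Origin: on the table, mid-width; x runs along the plate away from the fence, z up. Aluminium plate 12 thick, x -46 to 177, y -55 to 55; housings lie on its top, z 12. End bar 8 high, y -20 to 20, x 152.5 to 158.5. The housing's end finally lies between x -14 and -3 (on the stop pad), so its middle at y 0 and x 24-35 (short), 42-53 (middle), 60-71 (long), its length along x.
- jig_lip (a point): Middle of the lip's free edge, underside: jig x 8, z 40.5 (28.5 above the plate). The lip is 6 thick (top at z 46.5) and covers jig x -34 to 8. Under it two cheeks, x -15 to 10 and 50 apart (inner faces y -25, 25), guide a housing's end.
- jig_nest (a point): Point on the plate at jig x 0, y 0, z 12. With a housing's end at x 0 only 4.5 mm are left to the standing pin or end bar beyond it, but the lip reaches to x 8: so it must go in tilted, fence end low and far end raised about 14 degrees (passes under the lip and over the pin), until its end is at about x 0 (short of the pad), then be lowered flat there and slid to the pad.
- fence: Fence bar fixed on the jig, below the lip, face at jig x -15.5; same origin and axes as the jig. From it sticks a rigid stop pad (30 wide, 27 high), set anew each time: its face is anywhere from jig x -14 to -3, hidden under the lip and not reported: find it by touch. Slide the flat housing on until it is felt (some 4 to 10 N); under 3 N is not home, over 18 N damages it.
- pin1: Steel stop pin, 10 across, nearest the fence: jig x 38, y 0. Origin: centre of its top; jig z about 20 (8 above the plate) when standing, 12 when flush and fully home. Up to 1.5 mm lower at the start. A light spring lifts it and a friction collar holds it wherever it is left; it takes about 10 to 14 N to push down, and cannot be pulled up again.
- pin2: Stop pin like pin1, at jig x 85.5, y 11; stands just beyond the end of the short housing, and is covered by the middle and long ones.
- pin3: Stop pin like pin1, at jig x 121.5, y -11; stands just beyond the end of the middle housing, and is covered by the long one only.
- mat: Thin dark rubber mat 180 x 110, 1 thick (sinks into the table: things on it stand at table height); origin at its middle. The housing whose middle is within 20 mm of the mat's middle is the one to load.
- short_housing: Black plastic housing, closed box 76 long (x) x 46 wide (y) x 24 high, about 85 g; origin at the centre of its underside. Either end may go to the fence.
- middle_housing: The same, 112 long, about 125 g.
- long_housing: The same, 148 long, about 165 g.
- mallet: Mallet, about 0.38 kg, standing on its round striking face (32 across): origin at the centre of that face, z up the head. Head 90 high, its steel middle 34 x 34 square from z 12 to 82: grip it from above by the flats at y -17 and 17. Wooden handle 16 thick leaves the head along +x at z 50, to x 166. Held so, the face pushes straight down.
- tape_roll: Bystander: cardboard roll, 90 across, 24 high, flat on the table.
- screwdriver: Bystander: screwdriver lying on the table.
- caliper: Bystander: caliper 200 long lying flat.
- screw_tray: Bystander: small open tray 100 x 70 x 30.
- cleaner: Bystander: white bottle 60 across, 150 high.
- focus_gauge: Bystander: brass cylinder 40 across, 35 high.

How it is judged:
By the outcome, as a careful person would: the job done as asked, in the order asked, and still so for the second after the job is handed in, with the robot touching nothing.
It also fails if it takes over 70 s, if anything falls off the work surface, if the arm or the gripper's body presses on something with over 40 N, if the wrist force passes 120 N, or if a joint passes its speed limit or range.

## Working session

There is one attempt and no reset: what is moved stays moved. The work goes in short steps, Python scripts to look and compute and a tool call to move; the robot and the scene stay as the last step left them, time stands still between calls to the robot, and variables do not carry over. Pictures are saved under pics/ and viewed, about 8 in all and at most 12, crops included, and the job is handed in when it is done.

Besides the shell and the picture viewer there is one more tool, called after ">>>" as a command line: name --argument value ..., lists and objects as JSON in quotes. servo_tool: Moves the arm, as the interface text tells. Its arguments: {"type":"object","properties":{"plan":{"type":"array"},"force":{"type":"number"}},"required":["plan"]}

```bash
mkdir -p pics; cat > h.py <<'E'
import numpy as np, cv2
from cell import env
from scipy.spatial.transform import Rotation as R
def cam(n):
    c=env.read_camera(n); c['R']=cv2.Rodrigues(np.array(c['rvec'],float))[0]; c['t']=np.array(c['tvec'],float).ravel(); return c
def ray(c,u,v,z):
    d=c['R'].T@np.array([(u-c['cx'])/c['fx'],(v-c['cy'])/c['fy'],1]); o=-c['R'].T@c['t']
    return o+d*(z-o[2])/d[2]
def proj(c,p):
    q=c['R']@np.array(p,float)+c['t']; return q[0]/q[2]*c['fx']+c['cx'],q[1]/q[2]*c['fy']+c['cy']
E
python3 - <<'E'
from h import *
for n in('top','side'):
    c=cam(n); cv2.imwrite(f'pics/{n}0.png',c['image']); np.save(f'pics/{n}0.npy',{k:c[k] for k in c},allow_pickle=True)
    print(n,-c['R'].T@c['t'],c['R'][2],c['fx'])
print(env.get_obs())
E
```

```text
top [0.48501171 0.01394906 1.25540755] [ 0.08738569 -0.01622433 -0.99604242] 444.0273915521155
side [ 0.19965369 -0.76102901  0.54607318] [ 0.39199015  0.78126288 -0.48576952] 434.6387932261452
{'time_s': 0.1, 'qpos': array([-62.27507171,  18.43694432,  -4.01633598,  83.16828638,
         1.29640172,  78.54114792,  -3.26057689]), 'joint_velocities': array([ 0.03644929, -0.12620613,  0.00468302, -0.21065385, -0.02973821,
        0.03504468, -0.09260163]), 'effort': array([ 5.23414997e-05, -4.92572629e+01, -4.05492643e-01, -3.13398778e+01,
       -6.39691134e-02,  3.94059252e-02,  6.59093848e-05]), 'tool_pos': array([0.29407264, 0.57911142, 0.22154356]), 'tool_rot': array([-1.79898936e+02,  6.58518859e-03,  1.53085147e+02]), 'force': array([-0.22811068, -0.5263197 , -0.25611315]), 'wrist_torque': array([ 0.02924486,  0.00380293, -0.02923437]), 'grip_width': 0.08725790073169364}
```

View pics/top0.png

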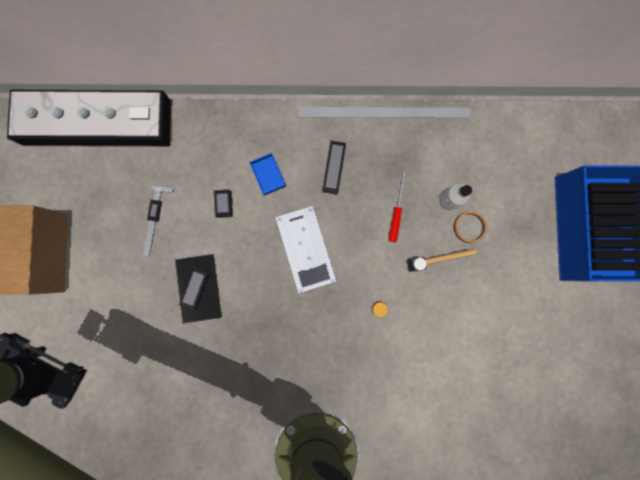

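View pics/side0.png

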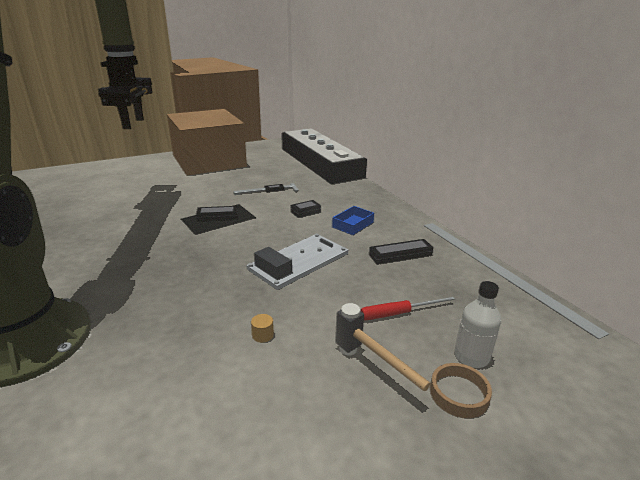

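Top view: jig about (305,250) with its lip at (315,275), mat at (198,288) with a housing at (195,289), mallet head at (418,264) with its handle to (475,253). The side view agrees. Next I'll enlarge the crops.

```bash
python3 - <<'E'
from h import *
t=np.load('pics/top0.npy',allow_pickle=True).item()['image'];s=np.load('pics/side0.npy',allow_pickle=True).item()['image']
def crop(i,x,y,w,h,W,H): return cv2.resize(i[y:y+h,x:x+w],(W,H),interpolation=cv2.INTER_CUBIC)
a=np.hstack([crop(t,170,245,60,85,240,340),crop(t,265,200,80,100,272,340),crop(t,400,240,85,40,288,136+204)[:340]])
b=np.hstack([crop(s,175,195,90,45,360,180),crop(s,240,225,120,70,440,257)[:180]])
b=crop(s,170,190,200,105,800,260) if 0 else np.hstack([crop(s,175,195,90,45,400,255),crop(s,240,228,115,65,400,255)])
cv2.imwrite('pics/c1.png',np.vstack([a,b]))
E
```

```text
(no output)
```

View pics/c1.png

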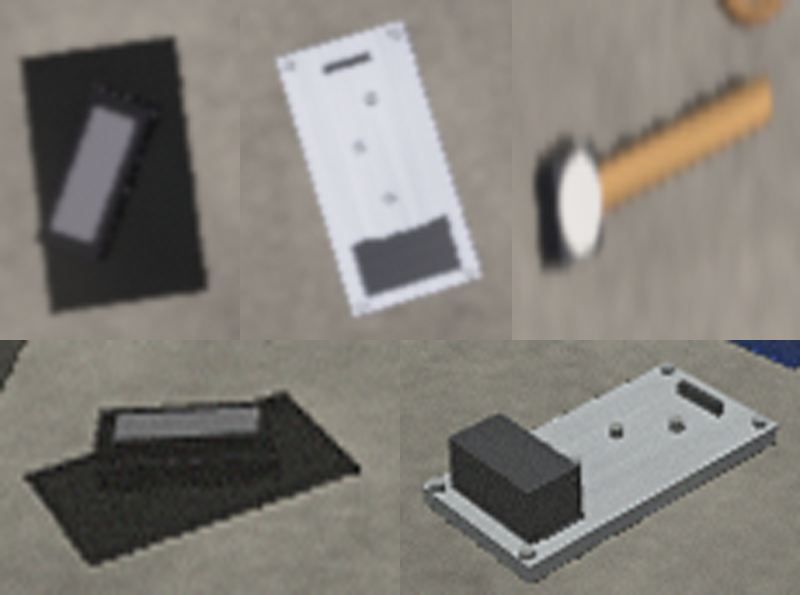

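```bash
python3 - <<'E'
from h import *
c=np.load('pics/top0.npy',allow_pickle=True).item(); im=c['image']; K=6
def up(x,y,w,h): return cv2.resize(im[y:y+h,x:x+w],None,fx=K,fy=K,interpolation=cv2.INTER_CUBIC)
def rect(mask,x,y,z,name,show=True):
    cs,_=cv2.findContours(mask.astype(np.uint8)*255,cv2.RETR_EXTERNAL,cv2.CHAIN_APPROX_NONE)
    k=max(cs,key=cv2.contourArea)[:,0,:]
    P=np.array([ray(c,x+(u+.5)/K-.5,y+(v+.5)/K-.5,z)[:2] for u,v in k])*1000
    (cx,cy),(w,h),a=cv2.minAreaRect(P.astype(np.float32))
    if w<h: w,h,a=h,w,a-90
    print(name,'c',round(cx,1),round(cy,1),'size',round(w,1),round(h,1),'yaw of long',round(a,1),'area',len(k)); return P
def hsv(r):
    return cv2.cvtColor(r,cv2.COLOR_BGR2HSV)
# labels
for n,(x,y,w,h) in {'mat':(170,245,60,85),'A':(318,135,34,62),'B':(208,183,32,38)}.items():
    r=up(x,y,w,h); g=r.mean(2); H=hsv(r)
    if n=='mat':
        rect(g>70*1.0 if 0 else ((g>65)&(np.add.outer(np.arange(h*K),0*np.arange(w*K))>20*K)&(np.add.outer(0*np.arange(h*K),np.arange(w*K))>12*K)&(np.add.outer(0*np.arange(h*K),np.arange(w*K))<36*K)&(np.add.outer(np.arange(h*K),0*np.arange(w*K))<62*K)),x,y,.024,n+' label')
        m=(g<75).astype(np.uint8); rect(m,x,y,0.001,'mat')
    else:
        rect(g<75,x,y,.024,n+' outer(z24)')
        m=np.zeros_like(g); m[12*K//1:-12*K,9*K:-9*K]=1
        print(n,r[h*K//2,w*K//2])
r=up(265,200,80,100); rect(r.mean(2)>165,265,200,.012,'jig plate')
r=up(400,240,85,40); H=hsv(r)
rect((r.mean(2)>185)&(H[...,1]<40),400,240,.090,'mallet cap')
rect((H[...,1]>90)&(H[...,2]>120),400,240,.050,'handle')
rect(up(265,200,80,100).mean(2)<110,265,200,.0465,'lip')
E
```

```text
mat label c 453.5 339.7 size 92.5 35.1 yaw of long -19.1 area 496
mat c 452.9 332.3 size 179.3 111.2 yaw of long 8.4 area 1197
A outer(z24) c 792.8 -49.3 size 150.4 45.2 yaw of long -9.6 area 776
A [129 121 125]
B outer(z24) c 689.3 260.5 size 76.8 48.8 yaw of long 3.6 area 495
B [131 123 126]
jig plate c 562.5 31.6 size 225.4 113.6 yaw of long 17.2 area 1354
mallet cap c 518.2 -271.0 size 30.2 29.5 yaw of long 56.0 area 193
handle c 539.6 -366.4 size 140.3 15.7 yaw of long -77.9 area 638
lip c 489.1 8.3 size 76.4 40.8 yaw of long -73.4 area 475
```

Waiting housing is the middle one: the label is 92 mm long and sits 7 mm from the mat's middle. So I knock down pins 1 and 2 and leave pin 3. Now a cross-check of the jig and mallet in the side view, while the arm starts turning.

```bash
cat >> h.py <<'E'
JO=np.array([499.9,12.2]);JY=17.2
def jig(x,y,z,o=None,yaw=None):
    o=JO if o is None else o; a=np.radians(JY if yaw is None else yaw)
    return np.array([o[0]+x*np.cos(a)-y*np.sin(a),o[1]+x*np.sin(a)+y*np.cos(a),z])/1000
def go(tgt_mm,yaw=None):
    "remaining shift in tool axes (cm) and turn"
    s=env.get_obs(); Rt=R.from_euler('xyz',s['tool_rot'],degrees=True)
    p=s['tool_pos']*1000; d=Rt.inv().apply(np.array(tgt_mm)-p)/10
    out='t=%.2f pos %s rot %s F %s grip %.1f | shift cm %s n=%.1f'%(s['time_s'],p.round(1),s['tool_rot'].round(1),s['force'].round(1),s['grip_width']*1000,d.round(2),np.linalg.norm(d)/4.17)
    if yaw is not None: out+=' turn %s'%np.degrees(0) if 0 else ' turn '+str((Rt.inv()*R.from_euler('xyz',[180,0,yaw],degrees=True)).as_rotvec(degrees=True).round(2))
    print(out)
E
python3 - <<'E'
from h import *
S=np.load('pics/side0.npy',allow_pickle=True).item();T=np.load('pics/top0.npy',allow_pickle=True).item()
def blob(c,p,r,f,z,name):
    K=8;u,v=proj(c,p);x,y=int(u)-r,int(v)-r
    g=cv2.resize(c['image'][y:y+2*r+1,x:x+2*r+1],None,fx=K,fy=K,interpolation=cv2.INTER_CUBIC)
    m=f(g).astype(np.uint8);n,l,st,ce=cv2.connectedComponentsWithStats(m)
    if n<2: print(name,'none');return
    i=1+np.argmax(st[1:,4]);q=(ce[i]+.5)/K-.5+[x,y]
    P=ray(c,*q,z)*1000;print(name,'pred',np.round(np.array(p)*1000,1),'meas',P.round(1),'diff',(P-np.array(p)*1000)[:2].round(1),st[i,4]/64)
    return P
dark=lambda g:g.mean(2)<150
wht=lambda g:(g.mean(2)>185)
for c,n in((T,'top'),(S,'side')):
    a=jig(155.5,0,20);blob(c,jig(155.5,0,16),9 if n=='top' else 12,lambda g:g.mean(2)<110,.016,n+' bar')
    for k,(x,y) in {'pin2':(85.5,11),'pin3':(121.5,-11),'pin1':(38,0)}.items():
        blob(c,jig(x,y,18),5,dark if n=='top' else (lambda g:g.mean(2)<130),.018,n+k)
    blob(c,np.array([.519,-.2715,.09]),12,lambda g:(g.mean(2)>(185 if n=='top' else 190)),.09,n+' cap')
# plate corners in side: contour of light plate
im=S['image'];g=im.astype(int);
for x,y in((-46,55),(-46,-55),(177,55),(177,-55)): print('pred px side',np.round(proj(S,jig(x,y,12)),1),'top',np.round(proj(T,jig(x,y,12)),1))
E
```

```text
top bar pred [648.4  58.2  16. ] meas [648.6  56.9  16. ] diff [ 0.2 -1.2] 10.453125
toppin2 none
toppin3 none
toppin1 none
top cap pred [ 519.  -271.5   90. ] meas [ 518.2 -271.3   90. ] diff [-0.8  0.2] 105.59375
side bar pred [648.4  58.2  16. ] meas [647.8  54.   16. ] diff [-0.7 -4.2] 53.671875
sidepin2 pred [578.3  48.   18. ] meas [574.5  37.9  18. ] diff [ -3.8 -10.1] 9.796875
sidepin3 pred [619.2  37.6  18. ] meas [615.   27.2  18. ] diff [ -4.2 -10.5] 11.9375
sidepin1 pred [536.2  23.4  18. ] meas [528.2  18.   18. ] diff [-8.  -5.5] 43.734375
side cap pred [ 519.  -271.5   90. ] meas [ 517.6 -274.4   90. ] diff [-1.4 -2.9] 151.953125
pred px side [245.6 263.8] top [298.1 292.8]
pred px side [276.4 284.5] top [335.9 280.9]
pred px side [316.2 232.4] top [274.9 216.7]
pred px side [347.7 248.3] top [312.2 205.3]
```

>>> servo_tool --plan '[[1,[0,0,0],[0,0,7.1]],[1,[0,0,0],[0,0,7.1]],[1,[0,0,0],[0,0,7.1]],[1,[0,0,0],[0,0,7.1]],[1,[0,0,0],[0,0,7.1]],[1,[0,0,0],[0,0,7.1]],[1,[0,0,0],[0,0,7]]]'

```text
time_s: 0.68
tool_pos: [0.2931, 0.5768, 0.2166]
tool_rot: [-179.6, 0.5, 102.7]
force: [-0.8, -0.1, 0.2]
grip_width: 0.0872
```

>>> servo_tool --plan '[[1,[-4,1.2,-0.1],[0,0,0]],[1,[-4,1.2,-0.1],[0,0,0]],[1,[-4,1.2,-0.1],[0,0,0]],[1,[-4,1.2,-0.1],[0,0,0]],[1,[-4,1.2,-0.1],[0,0,0]],[1,[-4,1.2,-0.1],[0,0,0]],[1,[-4,1.2,-0.1],[0,0,0]],[1,[-4,1.2,-0.1],[0,0,0]],[1,[-4,0.6,-0.1],[0,0,0]],[1,[-4,0,-0.1],[0,0,0]],[1,[-4,0,-0.1],[0,0,0]],[1,[-4,-0.4,-0.1],[0,0,0]],[1,[-4,-0.8,-0.1],[0,0,0]],[1,[-4,-0.8,-0.1],[0,0,0]],[1,[-4,-0.8,-0.1],[0,0,0]],[1,[-4,-0.8,-0.1],[0,0,0]],[1,[-4,-0.8,-0.1],[0,0,0]],[1,[-4,-0.8,-0.1],[0,0,0]]]'

```text
time_s: 2.18
tool_pos: [0.4961, -0.1201, 0.2303]
tool_rot: [-179.0, 0.4, 103.5]
force: [1.0, -0.6, -0.8]
grip_width: 0.0871
```

```bash
sed -i 's/JO=.*/JO=np.array([499.8,12.0]);JY=16.8/' h.py; python3 -c "
from h import *
go([518.5,-271.5,150],102.4)"
```

```text
t=2.18 pos [ 496.1 -120.1  230.3] rot [-179.     0.4  103.5] F [ 1.  -0.6 -0.8] grip 87.1 | shift cm [-15.19  -1.22   8.16] n=4.1 turn [-1.05  0.41  1.14]
```

>>> servo_tool --plan '[[1,[-3.8,-0.3,1],[-0.5,0.2,0.6]],[1,[-3.8,-0.3,2],[-0.5,0.2,0.5]],[1,[-3.8,-0.3,2],[0,0,0]],[1,[-2.5,-0.2,2],[0,0,0]],[1,[-1,-0.1,1],[0,0,0]],[1,[0,0,0],[0,0,0]]]'

```text
time_s: 2.68
tool_pos: [0.5133, -0.2817, 0.152]
tool_rot: [179.8, 0.4, 101.6]
force: [-0.3, -0.5, 0.1]
grip_width: 0.0866
```

```bash
python3 -c "
from h import *
go([518.5,-271.5,48],102.4)"
```

```text
t=2.68 pos [ 513.3 -281.7  152. ] rot [179.8   0.4 101.6] F [-0.3 -0.5  0.1] grip 86.6 | shift cm [ 0.97  0.68 10.39] n=2.5 turn [ 0.2   0.37 -0.8 ]
```

>>> servo_tool --plan '[[1,[0.9,0.6,0],[0.2,0.4,-0.8]],[1,[0,0,0.5],[0,0,0]],[1,[0,0,2],[0,0,0]],[1,[0,0,2],[0,0,0]]]'

```text
time_s: 3.02
tool_pos: [0.5216, -0.2679, 0.1101]
tool_rot: [179.6, -0.0, 102.7]
force: [0.3, 0.0, -0.7]
grip_width: 0.0869
```

```bash
python3 -c "
from h import *
go([518.5,-271.5,48],102.4)"
```

```text
t=3.02 pos [ 521.6 -267.9  110.1] rot [179.6  -0.  102.7] F [ 0.3  0.  -0.7] grip 86.9 | shift cm [-0.29 -0.43  6.2 ] n=1.5 turn [ 0.4  -0.03  0.29]
```

>>> servo_tool --plan '[[1,[-0.2,-0.3,1.2],[0.4,0,0.3]],[1,[0,0,2],[0,0,0]],[1,[0,0,1.5],[0,0,0]],[1,[0,0,0.5],[0,0,0]],[1,[0,0,0],[0,0,0]]]'

```text
time_s: 3.43
tool_pos: [0.5219, -0.2597, 0.0549]
tool_rot: [180.0, -0.4, 103.2]
force: [-0.8, -0.1, 0.3]
grip_width: 0.0868
```

```bash
python3 -c "
from h import *
go([518.5,-271.5,48],102.4)"
```

```text
t=3.43 pos [ 521.9 -259.7   54.9] rot [180.   -0.4 103.2] F [-0.8 -0.1  0.3] grip 86.8 | shift cm [-1.08 -0.6   0.69] n=0.3 turn [ 0.04 -0.38  0.78]
```

>>> servo_tool --plan '[[1,[-0.9,-0.5,0.4],[0,-0.4,0.8]],[1,[0,0,0],[0,0,0]],[1,[0,0,0],[0,0,0]]]'

```text
time_s: 3.68
tool_pos: [0.5208, -0.2691, 0.0528]
tool_rot: [179.8, 0.1, 102.5]
force: [0.1, 0.6, -0.2]
grip_width: 0.0872
```

```bash
python3 -c "
from h import *
go([518.5,-271.5,48],102.4)"
```

```text
t=3.68 pos [ 520.8 -269.1   52.8] rot [1.798e+02 1.000e-01 1.025e+02] F [ 0.1  0.6 -0.2] grip 87.2 | shift cm [-0.18 -0.28  0.47] n=0.1 turn [0.19 0.09 0.07]
```

Close enough; trim and close with a moderate grip.

>>> servo_tool --plan '[[1,[-0.2,-0.3,0.3],[0.2,0.1,0]],[1,[0,0,0],[0,0,0]],[0,[0,0,0],[0,0,0]],[0,[0,0,0],[0,0,0]],[0,[0,0,0],[0,0,0]],[0,[0,0,0],[0,0,0]],[0,[0,0,0],[0,0,0]],[0,[0,0,0],[0,0,0]],[0,[0,0,0],[0,0,0]]]' --force 45

```text
time_s: 4.43
tool_pos: [0.5195, -0.2736, 0.0524]
tool_rot: [179.8, 0.1, 102.4]
force: [0.5, 0.0, -0.3]
grip_width: 0.0482
```

```bash
python3 -c "
from h import *
go([518.5,-271.5,48],102.4)
print(env.get_obs()['wrist_torque'])"
```

```text
t=4.43 pos [ 519.5 -273.6   52.4] rot [1.798e+02 1.000e-01 1.024e+02] F [ 0.5  0.  -0.3] grip 48.2 | shift cm [ 0.23 -0.06  0.44] n=0.1 turn [ 0.22  0.11 -0.01]
[-0.07226643  0.00909258  0.04063883]
```

>>> servo_tool --plan '[[0,[0.2,0,0],[0.2,0,0]],[0,[0,0,0],[0,0,0]],[0,[0,0,0],[0,0,0]],[0,[0,0,0],[0,0,0]],[0,[0,0,0],[0,0,0]]]'

```text
time_s: 4.85
tool_pos: [0.5186, -0.2716, 0.0523]
tool_rot: [-179.9, 0.1, 102.4]
force: [-0.9, 0.1, 0.3]
grip_width: 0.034
```

```bash
python3 -c "
from h import *
go([518.5,-271.5,48],102.4)
print(env.get_obs()['wrist_torque'])"
```

```text
t=4.85 pos [ 518.6 -271.6   52.3] rot [-1.799e+02  1.000e-01  1.024e+02] F [-0.9  0.1  0.3] grip 34.0 | shift cm [ 0.02 -0.01  0.43] n=0.1 turn [-0.05  0.12 -0.  ]
[-0.14194966  0.01046009 -0.00373858]
```

>>> servo_tool --plan '[[0,[0,0,-1],[0,0,0]],[0,[0,0,-2.5],[0,0,0]],[0,[0,0,-2.5],[0,0,0]],[0,[0,0,0],[0,0,0]]]'

```text
time_s: 5.18
tool_pos: [0.5151, -0.2694, 0.1114]
tool_rot: [-179.5, -0.2, 102.4]
force: [1.2, -2.2, -3.2]
grip_width: 0.034
```

```bash
python3 -c "
from h import *
p=jig(38,0,0)*1000; p[2]=115; print(p)
go(p,102.4)
print(env.get_obs()['wrist_torque'])"
```

```text
[536.17814091  22.98320828 115.        ]
t=5.18 pos [ 515.1 -269.4  111.4] rot [-179.5   -0.2  102.4] F [ 1.2 -2.2 -3.2] grip 34.0 | shift cm [28.11  8.31 -0.35] n=7.0 turn [-0.55 -0.18 -0.03]
[-0.1536489  -0.17412928 -0.01401113]
```

>>> servo_tool --plan '[[0,[2,0.6,-0.3],[-0.3,0,0]],[0,[3.8,1.1,-0.1],[-0.2,0,0]],[0,[3.8,1.1,-0.1],[0,0,0]],[0,[3.8,1.1,-0.1],[0,0,0]],[0,[3.8,1.1,0],[0,0,0]],[0,[3.8,1.1,0],[0,0,0]],[0,[2.5,0.8,0],[0,0,0]],[0,[1.2,0.4,0],[0,0,0]],[0,[0,0,0],[0,0,0]]]'

```text
time_s: 5.93
tool_pos: [0.5289, -0.0033, 0.1122]
tool_rot: [-179.6, -0.2, 101.9]
force: [1.4, 0.4, -4.4]
grip_width: 0.0337
```

```bash
python3 -c "
from h import *
p=jig(38,0,0)*1000; p[2]=80; print(p)
go(p,102.4)
print(env.get_obs()['wrist_torque'])"
```

```text
[536.17814091  22.98320828  80.        ]
t=5.93 pos [528.9  -3.3 112.2] rot [-179.6   -0.2  101.9] F [ 1.4  0.4 -4.4] grip 33.7 | shift cm [2.41 1.28 3.22] n=1.0 turn [-0.38 -0.18 -0.46]
[-0.02562104  0.00664796 -0.01379085]
```

>>> servo_tool --plan '[[0,[1.2,0.7,0.5],[-0.4,-0.2,-0.5]],[0,[0.9,0.5,0.8],[0,0,0]],[0,[0,0,0.8],[0,0,0]],[0,[0,0,0.3],[0,0,0]],[0,[0,0,0],[0,0,0]]]'

```text
time_s: 6.35
tool_pos: [0.5347, 0.0193, 0.083]
tool_rot: [-179.8, 0.1, 102.4]
force: [0.1, -0.1, -4.6]
grip_width: 0.0337
```

```bash
python3 - <<'E'
from h import *
p=jig(38,0,0)*1000; p[2]=73
go(p,102.4)
a=[cam(n)['image'] for n in('top','side')]
f=lambda i,x,y,w,h:cv2.resize(i[y:y+h,x:x+w],(400,400),interpolation=cv2.INTER_CUBIC)
cv2.imwrite('pics/p1.png',np.hstack([f(a[0],265,200,90,100),f(a[1],230,180,130,120)]))
E
```

```text
t=6.35 pos [534.7  19.3  83. ] rot [-1.798e+02  1.000e-01  1.024e+02] F [ 0.1 -0.1 -4.6] grip 33.7 | shift cm [0.33 0.23 1.  ] n=0.3 turn [-0.21  0.12 -0.01]
```

View pics/p1.png

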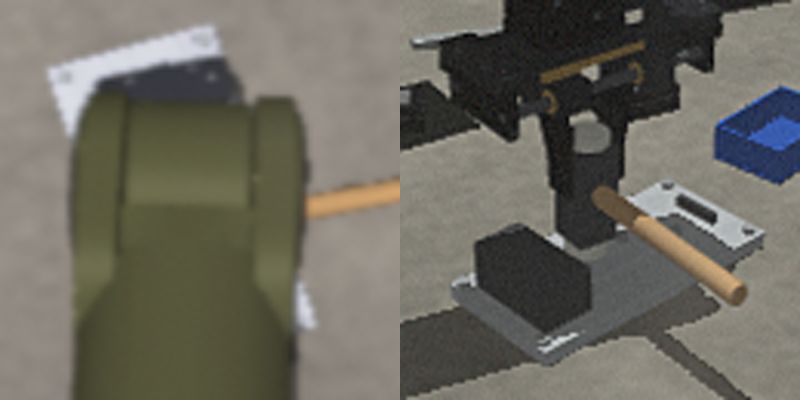

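Picture 4: the mallet hangs over the plate just beyond the lip at about pin 1, handle clear. I'll press down in small steps.

>>> servo_tool --plan '[[0,[0.3,0.2,0.5],[-0.2,0.1,0]],[0,[0,0,0.4],[0,0,0]],[0,[0,0,0.3],[0,0,0]],[0,[0,0,0.3],[0,0,0]]]'

```text
time_s: 6.78
tool_pos: [0.538, 0.0199, 0.0696]
tool_rot: [179.8, 0.0, 102.1]
force: [-2.1, 0.4, 5.7]
grip_width: 0.0339
```

```bash
python3 - <<'E'
from h import *
p=jig(38,0,0)*1000; p[2]=64.3
go(p,102.4)
E
```

```text
t=6.78 pos [538.   19.9  69.6] rot [179.8   0.  102.1] F [-2.1  0.4  5.7] grip 33.9 | shift cm [ 0.34 -0.11  0.53] n=0.2 turn [ 0.24  0.03 -0.31]
```

>>> servo_tool --plan '[[0,[0,0,0.4],[0.2,0,-0.2]],[0,[0,0,0.4],[0,0,0]],[0,[0,0,0.4],[0,0,0]],[0,[0,0,0.4],[0,0,0]]]'

```text
time_s: 7.12
tool_pos: [0.5384, 0.0199, 0.064]
tool_rot: [-179.9, -0.4, 102.3]
force: [-12.3, -0.6, 29.8]
grip_width: 0.0337
```

```bash
python3 - <<'E'
from h import *
p=jig(38,0,0)*1000; p[2]=64.3
go(p,102.4)
E
```

```text
t=7.12 pos [538.4  19.9  64. ] rot [-179.9   -0.4  102.3] F [-12.3  -0.6  29.8] grip 33.7 | shift cm [ 0.35 -0.15 -0.03] n=0.1 turn [-0.13 -0.38 -0.13]
```

>>> servo_tool --plan '[[0,[0,0,0.5],[-0.1,-0.3,0]],[0,[0,0,0.5],[0,0,0]],[0,[0,0,-1],[0,0,0]],[0,[0,0,-1.5],[0,0,0]],[0,[0,0,-0.5],[0,0,0]]]'

```text
time_s: 7.53
tool_pos: [0.5388, 0.0191, 0.0964]
tool_rot: [-179.9, -0.5, 102.2]
force: [0.4, -0.1, -3.6]
grip_width: 0.0337
```

```bash
python3 - <<'E'
from h import *
p=jig(85.5,11,0)*1000; p[2]=80
go(p,102.4)
E
```

```text
t=7.53 pos [538.8  19.1  96.4] rot [-179.9   -0.5  102.2] F [ 0.4 -0.1 -3.6] grip 33.7 | shift cm [1.9  4.47 1.65] n=1.2 turn [-0.13 -0.5  -0.21]
```

>>> servo_tool --plan '[[0,[0.7,1.7,0],[-0.1,-0.5,-0.2]],[0,[0.7,1.7,0.4],[0,0,0]],[0,[0.3,0.8,0.4],[0,0,0]],[0,[0,0,0.3],[0,0,0]],[0,[0,0,0],[0,0,0]]]'

```text
time_s: 7.95
tool_pos: [0.5777, 0.0444, 0.0846]
tool_rot: [179.9, 0.0, 102.3]
force: [-1.0, -0.9, -4.8]
grip_width: 0.034
```

```bash
python3 - <<'E'
from h import *
p=jig(85.5,11,0)*1000; p[2]=73
go(p,102.4)
E
```

```text
t=7.95 pos [577.7  44.4  84.6] rot [179.9   0.  102.3] F [-1.  -0.9 -4.8] grip 34.0 | shift cm [0.26 0.13 1.16] n=0.3 turn [ 0.08  0.01 -0.06]
```

>>> servo_tool --plan '[[0,[0.2,0.1,0.6],[0,0,0]],[0,[0,0,0.5],[0,0,0]],[0,[0,0,0.4],[0,0,0]],[0,[0,0,0.4],[0,0,0]],[0,[0,0,0.4],[0,0,0]],[0,[0,0,0.4],[0,0,0]]]'

```text
time_s: 8.45
tool_pos: [0.5773, 0.0451, 0.0639]
tool_rot: [180.0, -0.3, 102.2]
force: [-12.4, 0.0, 31.8]
grip_width: 0.034
```

```bash
python3 - <<'E'
from h import *
p=jig(85.5,11,0)*1000; p[2]=64
go(p,102.4)
E
```

```text
t=8.45 pos [577.3  45.1  63.9] rot [180.   -0.3 102.2] F [-12.4   0.   31.8] grip 34.0 | shift cm [ 0.19  0.16 -0.01] n=0.1 turn [ 0.01 -0.28 -0.22]
```

Down on the plate again. One more push, lift, and head back home.

>>> servo_tool --plan '[[0,[0,0,0.5],[0,-0.3,0]],[0,[0,0,0.5],[0,0,0]],[0,[0,0,-1],[0,0,0]],[0,[0,0,-2],[0,0,0]],[0,[0,0,-2],[0,0,0]],[0,[-1.5,-0.6,-0.3],[0,0,0]]]'

```text
time_s: 8.95
tool_pos: [0.5727, 0.0308, 0.1189]
tool_rot: [-179.9, -0.6, 102.3]
force: [1.3, 0.5, -3.5]
grip_width: 0.0339
```

```bash
python3 - <<'E'
from h import *
go([518.6,-271.6,110],102.4)
E
```

```text
t=8.95 pos [572.7  30.8 118.9] rot [-179.9   -0.6  102.3] F [ 1.3  0.5 -3.5] grip 33.9 | shift cm [-28.41 -11.7    0.63] n=7.4 turn [-0.1  -0.57 -0.14]
```

>>> servo_tool --plan '[[0,[-3,-1.2,0],[0,-0.3,0]],[0,[-3.7,-1.5,0],[0,-0.2,0]],[0,[-3.7,-1.5,0],[0,0,0]],[0,[-3.7,-1.5,0],[0,0,0]],[0,[-3.7,-1.5,0],[0,0,0]],[0,[-3.7,-1.5,0],[0,0,0]],[0,[-3,-1.3,0],[0,0,0]],[0,[-1.5,-0.7,0],[0,0,0]],[0,[0,0,0],[0,0,0]]]'

```text
time_s: 9.7
tool_pos: [0.5131, -0.2648, 0.1145]
tool_rot: [-179.8, 0.0, 102.2]
force: [-0.5, -0.0, -3.9]
grip_width: 0.0338
```

```bash
python3 - <<'E'
from h import *
go([518.6,-271.6,58],102.4)
E
```

```text
t=9.70 pos [ 513.1 -264.8  114.5] rot [-179.8    0.   102.2] F [-0.5 -0.  -3.9] grip 33.8 | shift cm [-0.78  0.41  5.65] n=1.4 turn [-0.16  0.01 -0.24]
```

>>> servo_tool --plan '[[0,[-0.4,0.4,0.5],[-0.2,0,-0.2]],[0,[-0.3,0,1.5],[0,0,0]],[0,[0,0,1.5],[0,0,0]],[0,[0,0,0.8],[0,0,0]],[0,[0,0,0],[0,0,0]]]'

```text
time_s: 10.12
tool_pos: [0.5169, -0.2715, 0.0669]
tool_rot: [179.9, -0.1, 102.2]
force: [-0.9, 0.2, -4.1]
grip_width: 0.0339
```

```bash
python3 - <<'E'
from h import *
go([518.6,-271.6,54],102.4)
E
```

```text
t=10.12 pos [ 516.9 -271.5   66.9] rot [ 1.799e+02 -1.000e-01  1.022e+02] F [-0.9  0.2 -4.1] grip 33.9 | shift cm [-0.05  0.16  1.29] n=0.3 turn [ 0.07 -0.13 -0.17]
```

>>> servo_tool --plan '[[0,[0,0.2,0.6],[0,-0.1,-0.2]],[0,[0,0,0.3],[0,0,0]],[0,[0,0,0.2],[0,0,0]],[0,[0,0,0],[0,0,0]]]'

```text
time_s: 10.45
tool_pos: [0.5204, -0.2678, 0.0545]
tool_rot: [179.9, -0.1, 102.7]
force: [-0.5, 0.2, -3.7]
grip_width: 0.0337
```

```bash
python3 - <<'E'
from h import *
go([518.6,-271.6,52.3],102.4)
E
```

```text
t=10.45 pos [ 520.4 -267.8   54.5] rot [ 1.799e+02 -1.000e-01  1.027e+02] F [-0.5  0.2 -3.7] grip 33.7 | shift cm [-0.33 -0.26  0.22] n=0.1 turn [ 0.07 -0.12  0.34]
```

>>> servo_tool --plan '[[0,[-0.3,-0.2,0],[0,-0.1,0.3]],[0,[0,0,0],[0,0,0]],[0,[0,0,0.1],[0,0,0]],[0,[0,0,0.1],[0,0,0]]]'

```text
time_s: 10.78
tool_pos: [0.5204, -0.2717, 0.054]
tool_rot: [179.8, 0.1, 102.5]
force: [-0.1, 0.3, -3.7]
grip_width: 0.0337
```

```bash
python3 - <<'E'
from h import *
go([518.6,-271.6,52.3],102.4)
E
```

```text
t=10.78 pos [ 520.4 -271.7   54. ] rot [1.798e+02 1.000e-01 1.025e+02] F [-0.1  0.3 -3.7] grip 33.7 | shift cm [ 0.05 -0.18  0.17] n=0.1 turn [0.23 0.07 0.07]
```

>>> servo_tool --plan '[[0,[0,-0.1,0.2],[0.2,0,0]],[0,[0,0,0.2],[0,0,0]],[0,[0,0,0.1],[0,0,0]],[0,[0,0,0.1],[0,0,0]]]'

```text
time_s: 11.12
tool_pos: [0.5198, -0.2726, 0.0521]
tool_rot: [179.9, -0.0, 102.4]
force: [-3.2, 1.1, 5.6]
grip_width: 0.034
```

```bash
python3 - <<'E'
from h import *
go([518.6,-271.6,52.3],102.4)
E
```

```text
t=11.12 pos [ 519.8 -272.6   52.1] rot [179.9  -0.  102.4] F [-3.2  1.1  5.6] grip 34.0 | shift cm [ 0.12 -0.1  -0.02] n=0.0 turn [ 0.12 -0.02  0.03]
```

>>> servo_tool --plan '[[1,[0,0,0],[0,0,0]],[1,[0,0,0],[0,0,0]],[1,[0,0,0],[0,0,0]],[1,[0,0,0],[0,0,0]],[1,[0,0,0],[0,0,0]],[1,[0,0,0],[0,0,0]],[1,[0,0,-1],[0,0,0]],[1,[0,0,-2],[0,0,0]],[1,[0,0,-3],[0,0,0]],[1,[0,0,-3],[0,0,0]],[1,[0,0,-3],[0,0,0]],[1,[0,0,-1],[0,0,0]]]'

```text
time_s: 12.12
tool_pos: [0.5186, -0.2734, 0.1873]
tool_rot: [-180.0, 0.1, 102.3]
force: [0.6, -0.2, 0.4]
grip_width: 0.0866
```

```bash
python3 - <<'E'
from h import *
go([453.5,339.7,160],160.9)
a=[cam(n)['image'] for n in('top','side')]
for n,i in zip(('top','side'),a): np.save('pics/'+n+'1.npy',cam(n),allow_pickle=True)
f=lambda i,x,y,w,h:cv2.resize(i[y:y+h,x:x+w],(400,400),interpolation=cv2.INTER_CUBIC)
cv2.imwrite('pics/p2.png',np.hstack([f(a[0],265,200,90,100),f(a[1],230,220,200,160)]))
E
```

```text
t=12.12 pos [ 518.6 -273.4  187.3] rot [-1.800e+02  1.000e-01  1.023e+02] F [ 0.6 -0.2  0.4] grip 86.6 | shift cm [61.3   6.73  2.61] n=14.8 turn [ -0.1    0.07 -58.57]
```

View pics/p2.png

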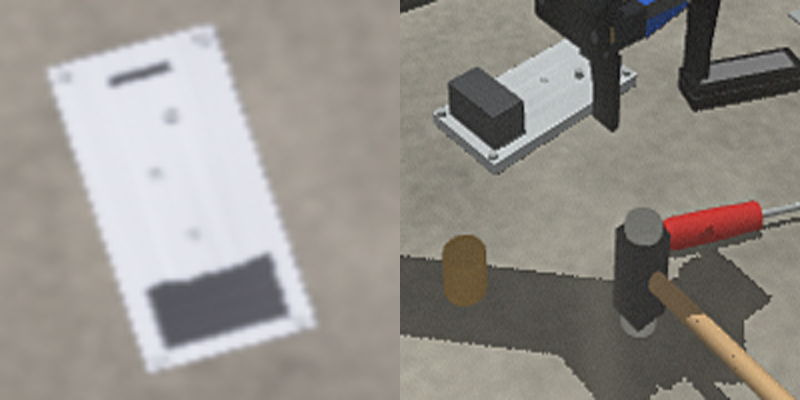

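Picture 5: the mallet stands upright at its place. Pins 1 and 2 are flush, and pin 3 (dark, still standing) is at crop pixel (171,116). On to the housing.

>>> servo_tool --plan '[[1,[3,0.4,0],[0,0,0]],[1,[4,0.4,0],[0,0,0]],[1,[4,0.4,0],[0,0,0]],[1,[4,0.4,0],[0,0,0]],[1,[4,0.4,0],[0,0,0]],[1,[4,0.4,0],[0,0,0]],[1,[4,0.4,0],[0,0,0]],[1,[4,0.4,0],[0,0,0]],[1,[4,0.4,0],[0,0,0]],[1,[4,0.4,0],[0,0,0]],[1,[4,0.4,0],[0,0,0]],[1,[4,0.4,0],[0,0,0]],[1,[4,0.4,0],[0,0,0]],[1,[4,0.4,0],[0,0,0]],[1,[4,0.4,0],[0,0,0]],[1,[3,0.3,0],[0,0,0]],[1,[0,0,0],[0,0,0]]]'

```text
time_s: 13.73
tool_pos: [0.4199, 0.3651, 0.1416]
tool_rot: [-176.3, 0.5, 102.0]
force: [-0.3, -0.4, -0.2]
grip_width: 0.0871
```

>>> servo_tool --plan '[[1,[0,0,0],[0,0,-7]],[1,[0,0,0],[0,0,-7]],[1,[0,0,0],[0,0,-7]],[1,[0,0,0],[0,0,-7]],[1,[0,0,0],[0,0,-7]],[1,[0,0,0],[0,0,-7]],[1,[0,0,0],[0,0,-7]],[1,[0,0,0],[0,0,-7]],[1,[0,0,0],[0,0,-1.5]]]'

```text
time_s: 14.48
tool_pos: [0.4073, 0.357, 0.1188]
tool_rot: [-175.6, -3.9, 160.8]
force: [-0.0, 0.1, -0.7]
grip_width: 0.0868
```

```bash
python3 - <<'E'
from h import *
go([453.5,339.7,80],160.9)
T=np.load('pics/top1.npy',allow_pickle=True).item();S=np.load('pics/side1.npy',allow_pickle=True).item()
L=np.array([[38,0],[85.5,11],[121.5,-11],[155.5,0]],float)
W=[]
K=8
for (x,y),z,n in zip(L,(.012,.012,.020,.018),'123b'):
    p=jig(x,y,z*1000);u,v=proj(T,p);a,b=int(u)-6,int(v)-6
    g=cv2.resize(T['image'][b:b+13,a:a+13],None,fx=K,fy=K,interpolation=cv2.INTER_CUBIC).mean(2)
    bg=np.percentile(g,60);w=np.clip(bg-12-g,0,None)
    if n!='b':
        mm=np.zeros_like(g);cv2.circle(mm,(int((u-a+.5)*K),int((v-b+.5)*K)),int(3.5*K),1,-1);w=w*mm
    ys,xs=np.mgrid[:g.shape[0],:g.shape[1]];q=[(w*xs).sum()/w.sum(),(w*ys).sum()/w.sum()]
    P=ray(T,a+(q[0]+.5)/K-.5,b+(q[1]+.5)/K-.5,z)*1000;W.append(P[:2]);print(n,'pred',p.round(4)*1000,'meas',P.round(1),'max w',w.max().round())
W=np.array(W)
for idx in([0,1,2,3],[1,2,3]):
    r,_=R.align_vectors(np.c_[W[idx]-W[idx].mean(0),[0]*len(idx)],np.c_[L[idx]-L[idx].mean(0),[0]*len(idx)])
    yaw=r.as_euler('xyz',degrees=True)[2];o=W[idx].mean(0)-r.apply(np.r_[L[idx].mean(0),0])[:2];print('jig',o.round(1),round(yaw,2))
E
```

```text
t=14.48 pos [407.3 357.  118.8] rot [-175.6   -3.9  160.8] F [-0.   0.1 -0.7] grip 86.8 | shift cm [-5.18  0.16  3.54] n=1.5 turn [-4.44 -3.88  0.  ]
1 pred [536.2  23.   12. ] meas [536.1  23.   12. ] max w 17.0
2 pred [578.5  47.2  12. ] meas [579.   47.4  12. ] max w 25.0
3 pred [619.3  36.6  20. ] meas [617.7  37.5  20. ] max w 38.0
b pred [648.7  56.9  18. ] meas [649.9  58.5  18. ] max w 113.0
jig [500.1  11.9] 17.28
jig [500.1  12.1] 17.18
```

>>> servo_tool --plan '[[1,[-2.5,0,0.3],[-2.2,-2,0]],[1,[-2,0.1,0.5],[-2.2,-1.9,0]],[1,[0,0,0.5],[0,0,0]],[1,[0,0,0],[0,0,0]]]'

```text
time_s: 14.82
tool_pos: [0.4457, 0.3379, 0.0942]
tool_rot: [-179.3, -0.3, 161.1]
force: [0.0, 0.4, 0.5]
grip_width: 0.0871
```

```bash
sed -i 's/JO=.*/JO=np.array([500.1,12.0]);JY=17.05/' h.py; python3 - <<'E'
from h import *
go([453.5,339.7,50],160.9)
E
```

```text
t=14.82 pos [445.7 337.9  94.2] rot [-179.3   -0.3  161.1] F [0.  0.4 0.5] grip 87.1 | shift cm [-0.71  0.47  4.41] n=1.1 turn [-0.66 -0.34  0.16]
```

>>> servo_tool --plan '[[1,[-0.6,0.4,0.8],[-0.7,-0.3,0.2]],[1,[0,0,1.5],[0,0,0]],[1,[0,0,1.5],[0,0,0]],[1,[0,0,1.3],[0,0,0]],[1,[0,0,0.3],[0,0,0]],[1,[0,0,0],[0,0,0]]]'

```text
time_s: 15.32
tool_pos: [0.4446, 0.3393, 0.0329]
tool_rot: [-179.3, -0.8, 160.9]
force: [-0.3, -1.1, -0.1]
grip_width: 0.087
```

```bash
python3 - <<'E'
from h import *
go([453.5,339.7,6],160.9)
E
```

```text
t=15.32 pos [444.6 339.3  32.9] rot [-179.3   -0.8  160.9] F [-0.3 -1.1 -0.1] grip 87.0 | shift cm [-0.86  0.36  2.68] n=0.7 turn [-0.68 -0.75  0.04]
```

>>> servo_tool --plan '[[1,[-0.8,0.3,0.6],[-0.7,-0.7,0]],[1,[0,0,0.8],[0,0,0]],[1,[0,0,0.7],[0,0,0]],[1,[0,0,0],[0,0,0]]]'

```text
time_s: 15.65
tool_pos: [0.451, 0.3411, 0.0111]
tool_rot: [-179.9, -0.2, 161.1]
force: [-0.6, -0.0, 0.1]
grip_width: 0.0868
```

```bash
python3 - <<'E'
from h import *
go([453.5,339.7,6],160.9)
E
```

```text
t=15.65 pos [451.  341.1  11.1] rot [-179.9   -0.2  161.1] F [-0.6 -0.   0.1] grip 86.8 | shift cm [-0.28 -0.05  0.51] n=0.1 turn [-0.06 -0.22  0.16]
```

>>> servo_tool --plan '[[1,[-0.25,0,0.4],[-0.1,-0.2,0.2]],[0,[0,0,0],[0,0,0]],[0,[0,0,0],[0,0,0]],[0,[0,0,0],[0,0,0]],[0,[0,0,0],[0,0,0]],[0,[0,0,0],[0,0,0]],[0,[0,0,0],[0,0,0]],[0,[0,0,0],[0,0,0]],[0,[0,0,0],[0,0,0]],[0,[0,0,0],[0,0,0]]]' --force 25

```text
time_s: 16.48
tool_pos: [0.4535, 0.3411, 0.0084]
tool_rot: [179.9, -0.0, 160.9]
force: [-0.0, 0.4, 0.1]
grip_width: 0.0458
```

```bash
python3 - <<'E'
from h import *
go([453.5,339.7,6],160.9)
E
```

```text
t=16.48 pos [453.5 341.1   8.4] rot [179.9  -0.  160.9] F [-0.   0.4  0.1] grip 45.8 | shift cm [-0.05 -0.13  0.24] n=0.1 turn [ 0.11 -0.01 -0.04]
```

>>> servo_tool --plan '[[0,[0,0,-1.5],[0,0,0]],[0,[0,0,-3],[0,0,0]],[0,[0,0,-3],[0,0,0]],[0,[0,0,-1.5],[0,0,0]],[0,[0,0,0],[0,0,0]]]'

```text
time_s: 16.9
tool_pos: [0.4508, 0.3389, 0.0981]
tool_rot: [-179.7, -0.3, 160.9]
force: [0.9, 0.0, -1.6]
grip_width: 0.046
```

```bash
cat >> h.py <<'E'
DX=55.5;DZ=8.4
def hs(x0,z0,th,y=0.):
    "target: fence bottom corner at jig x0,z0(world z), tilt th deg; prints tool shift(cm)/turn from now, and present corner/tilt"
    s=env.get_obs();Rt=R.from_euler('xyz',s['tool_rot'],degrees=True);p=s['tool_pos']*1000
    Rj=R.from_euler('z',JY,degrees=True);R0=R.from_euler('xyz',[180,0,JY+180],degrees=True)
    T=R0*R.from_euler('y',-th,degrees=True)
    c=Rj.apply([x0,y,z0])+np.r_[JO,0]; tp=c-T.apply([DX,0,DZ])
    cur=Rj.inv().apply(p+Rt.apply([DX,0,DZ])-np.r_[JO,0]); far=Rj.inv().apply(p+Rt.apply([DX-112,0,DZ])-np.r_[JO,0]);top=Rj.inv().apply(p+Rt.apply([DX,0,DZ-24])-np.r_[JO,0])
    print('t=%.2f'%s['time_s'],'F jig',Rj.inv().apply(s['force']).round(1),'grip',round(s['grip_width']*1000,1),'fence corner',cur.round(1),'top',top.round(1),'far',far.round(1))
    print(' err turn',(R0.inv()*Rt).as_rotvec(degrees=True).round(2),'| shift cm',(Rt.inv().apply(tp-p)/10).round(2),'turn',(Rt.inv()*T).as_rotvec(degrees=True).round(2), 'tgt',tp.round(1))
E
python3 - <<'E'
from h import *
hs(30,60,0)
E
```

```text
t=16.90 F jig [ 0.8 -0.2 -1.6] grip 46.0 fence corner [  3.9 359.8  89.9] top [  4.  359.8 113.9] far [ 94.3 293.6  89.4]
 err turn [ 0.23  0.35 36.19] | shift cm [-22.29 -24.2    3.01] turn [ -0.23  -0.35 -36.19] tgt [581.8  37.1  68.4]
```

>>> servo_tool --plan '[[0,[-1.5,-1.6,0],[0,0,0]],[0,[-2.6,-2.8,0],[0,0,0]],[0,[-2.6,-2.8,0],[0,0,0]],[0,[-2.6,-2.8,0],[0,0,0]],[0,[-2.6,-2.8,0],[0,0,0]],[0,[-2.6,-2.8,0],[0,0,0]],[0,[-2.6,-2.8,0],[0,0,0]],[0,[-2,-2.2,0],[0,0,0]],[0,[-1,-1.1,0],[0,0,0]],[0,[0,0,0],[0,0,-5]],[0,[0,0,0],[0,0,-7]],[0,[0,0,0],[0,0,-7]],[0,[0,0,0],[0,0,-7]],[0,[0,0,0],[0,0,-7]],[0,[0,0,0],[0,0,-3]],[0,[0,0,0],[0,0,0]]]'

```text
time_s: 18.23
tool_pos: [0.5654, 0.0531, 0.0768]
tool_rot: [-179.9, -1.6, -161.5]
force: [-0.2, -0.2, -2.2]
grip_width: 0.0461
```

```bash
python3 - <<'E'
from h import *
hs(30,60,0)
E
```

```text
t=18.23 F jig [-0.2 -0.2 -2.2] grip 46.1 fence corner [18.8 18.6 69.9] top [19.4 18.7 93.9] far [130.7  21.6  66.9]
 err turn [ 0.1   1.56 -1.49] | shift cm [-1.07 -2.04  0.82] turn [-0.1  -1.56  1.49] tgt [581.8  37.1  68.4]
```

>>> servo_tool --plan '[[0,[-0.5,-1,0],[-0.1,-1.5,1.4]],[0,[-0.4,-0.8,0],[0,0,0]],[0,[0,0,0],[0,0,0]],[0,[0,0,0],[0,0,0]]]'

```text
time_s: 18.57
tool_pos: [0.5776, 0.0384, 0.0726]
tool_rot: [179.9, -0.4, -163.1]
force: [-0.5, 0.2, -1.4]
grip_width: 0.0456
```

```bash
python3 - <<'E'
from h import *
hs(30,60,0)
T=cam('top');S=cam('side')
np.save('pics/top2.npy',T,allow_pickle=True);np.save('pics/side2.npy',S,allow_pickle=True)
f=lambda i,x,y,w,h:cv2.resize(i[y:y+h,x:x+w],(400,400),interpolation=cv2.INTER_CUBIC)
s=S['image'];
cv2.imwrite('pics/p3.png',np.hstack([f(T['image'],265,200,90,100),f(s,230,190,130,110)]))
E
```

```text
t=18.57 F jig [-0.4  0.4 -1.4] grip 45.6 fence corner [26.2  2.7 64.5] top [26.4  2.7 88.5] far [138.2   2.4  63.8]
 err turn [-0.06  0.39  0.17] | shift cm [-0.37 -0.25  0.41] turn [ 0.06 -0.39 -0.17] tgt [581.8  37.1  68.4]
```

View pics/p3.png

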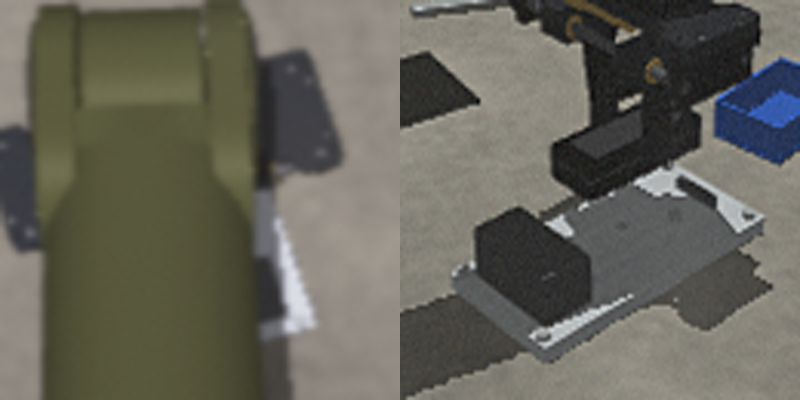

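```bash
python3 - <<'E'
from h import *
S=np.load('pics/side2.npy',allow_pickle=True).item()
s=env.get_obs();Rt=R.from_euler('xyz',s['tool_rot'],degrees=True);p=s['tool_pos']*1000
x0,y0,w,h,K=270,205,90,72,8
i=cv2.resize(S['image'][y0:y0+h,x0:x0+w],None,fx=K,fy=K,interpolation=cv2.INTER_CUBIC)
i=cv2.convertScaleAbs(i,alpha=1.6,beta=15)
def dot(P,col):
    u,v=proj(S,P);q=(int((u-x0+.5)*K),int((v-y0+.5)*K));cv2.circle(i,q,4,col,1);cv2.circle(i,q,0,col,-1);return np.round((u,v),1)
for x in(DX,DX-112):
    for y in(-23,23):
        for z in(DZ,DZ-24): dot((p+Rt.apply([x,y,z]))/1000,(0,255,0))
for x,y,z in[(177,55,12),(177,-55,12),(121.5,-11,20),(152.5,-20,20),(152.5,20,20),(158.5,-20,20),(158.5,20,20),(85.5,11,12),(8,-25,40.5),(8,0,46.5),(-46,-55,12)]: dot(jig(x,y,z),(0,0,255))
cv2.imwrite('pics/p4.png',i)
E
```

```text
(no output)
```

View pics/p4.png

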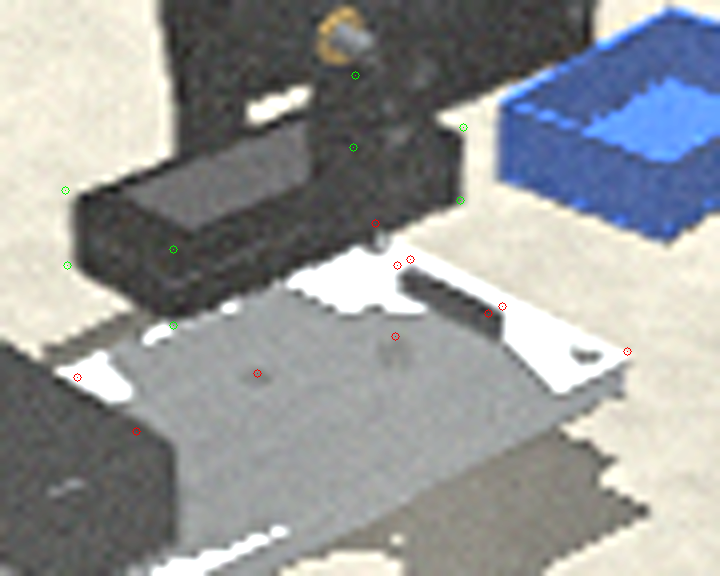

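Picture 7: the projected housing and jig corners match the image to within about 1 image pixel (2 mm), with the same offset for both, so their relative pose is good. I'll tilt and lower.

>>> servo_tool --plan '[[0,[0,-0.2,0],[0,-7,0]],[0,[0,0,0],[0,-7,0]],[0,[0,0,0],[0,0,0]]]'

```text
time_s: 18.92
tool_pos: [0.5753, 0.0386, 0.0666]
tool_rot: [179.9, 13.5, -162.9]
force: [-3.7, -0.3, -3.6]
grip_width: 0.0459
```

```bash
python3 - <<'E'
from h import *
hs(28,18,14)
E
```

```text
t=18.92 F jig [-3.7  0.8 -3.6] grip 45.9 fence corner [27.7  3.4 45.5] top [22.1  3.3 68.8] far [136.6   3.4  71.6]
 err turn [ -0.1  -13.46  -0.03] | shift cm [ 0.62 -0.34  2.63] turn [ 0.11 -0.54  0.01] tgt [576.4  35.4  39.6]
```

>>> servo_tool --plan '[[0,[0.2,-0.3,0.5],[0.1,-0.5,0]],[0,[0.2,0,0.8],[0,0,0]],[0,[0.2,0,0.6],[0,0,0]],[0,[0,0,0],[0,0,0]]]'

```text
time_s: 19.25
tool_pos: [0.5728, 0.0372, 0.0461]
tool_rot: [179.8, 13.6, -162.9]
force: [0.6, -0.2, -2.5]
grip_width: 0.0462
```

```bash
python3 - <<'E'
from h import *
hs(12,14.5,14)
E
```

```text
t=19.25 F jig [ 0.5 -0.3 -2.5] grip 46.2 fence corner [24.9  2.7 24.8] top [19.3  2.6 48.1] far [133.8   2.8  51.2]
 err turn [ -0.17 -13.65  -0.08] | shift cm [ 1.51 -0.27  0.66] turn [ 0.17 -0.35  0.06] tgt [561.1  30.7  36.1]
```

>>> servo_tool --plan '[[0,[0,-0.4,0.6],[0.2,-0.3,0]],[0,[0,0,0.4],[0,0,0]],[0,[0,0,0],[0,0,0]]]'

```text
time_s: 19.5
tool_pos: [0.5789, 0.0352, 0.036]
tool_rot: [-179.9, 14.0, -162.8]
force: [-0.8, 0.2, -1.6]
grip_width: 0.0455
```

```bash
python3 - <<'E'
from h import *
hs(12,14.0,14)
E
```

```text
t=19.50 F jig [-0.7  0.4 -1.6] grip 45.5 fence corner [30.3 -1.1 14.5] top [24.5 -1.1 37.8] far [139.   -0.8  41.5]
 err turn [  0.07 -13.98  -0.17] | shift cm [ 1.79  0.1  -0.4 ] turn [-0.05 -0.02  0.17] tgt [561.1  30.7  35.6]
```

>>> servo_tool --plan '[[0,[0.6,0.1,-0.15],[0,0,0.2]],[0,[0.6,0,-0.15],[0,0,0]],[0,[0.3,0,-0.1],[0,0,0]],[0,[0,0,0],[0,0,0]]]'

```text
time_s: 19.83
tool_pos: [0.563, 0.0314, 0.0361]
tool_rot: [-180.0, 13.9, -163.0]
force: [0.2, 0.4, -0.8]
grip_width: 0.0457
```

```bash
python3 - <<'E'
from h import *
hs(3,13.5,14)
E
```

```text
t=19.83 F jig [ 0.3  0.3 -0.8] grip 45.7 fence corner [13.9  0.1 14.6] top [ 8.2  0.1 37.9] far [122.6   0.   41.6]
 err turn [  0.05 -13.92   0.03] | shift cm [ 1.09 -0.01 -0.16] turn [-0.06 -0.08 -0.03] tgt [552.5  28.1  35.1]
```

```bash
python3 - <<'E'
from h import *
hs(8,13.3,10)
E
```

```text
t=19.83 F jig [ 0.3  0.3 -0.8] grip 45.7 fence corner [13.9  0.1 14.6] top [ 8.2  0.1 37.9] far [122.6   0.   41.6]
 err turn [  0.05 -13.92   0.03] | shift cm [ 0.56 -0.01  0.37] turn [-0.05  3.92 -0.03] tgt [558.6  29.9  31.2]
```

>>> servo_tool --plan '[[0,[0.2,0,0.2],[0,2,0]],[0,[0.2,0,0.1],[0,1.6,0]],[0,[0.1,0,0],[0,0,0]],[0,[0,0,0],[0,0,0]]]'

```text
time_s: 20.17
tool_pos: [0.5583, 0.0297, 0.0334]
tool_rot: [-180.0, 10.3, -163.0]
force: [-0.3, 0.5, -1.8]
grip_width: 0.046
```

```bash
python3 - <<'E'
from h import *
hs(3,13.2,10)
E
```

```text
t=20.17 F jig [-0.1  0.6 -1.8] grip 46.0 fence corner [ 7.7 -0.1 15.2] top [ 3.4 -0.  38.8] far [117.9  -0.2  35.3]
 err turn [  0.04 -10.34   0.09] | shift cm [0.5  0.01 0.14] turn [-0.05  0.34 -0.09] tgt [553.8  28.5  31.1]
```

>>> servo_tool --plan '[[0,[0.2,0,0.1],[0,0.3,-0.1]],[0,[0.2,0,0.1],[0,0,0]],[0,[0,0,0],[0,0,0]]]'

```text
time_s: 20.42
tool_pos: [0.5545, 0.0285, 0.0309]
tool_rot: [-180.0, 10.1, -162.9]
force: [-0.5, -0.5, -2.2]
grip_width: 0.0458
```

```bash
python3 - <<'E'
from h import *
hs(2.5,12.8,5)
E
```

```text
t=20.42 F jig [-0.6 -0.3 -2.2] grip 45.8 fence corner [ 3.7 -0.2 12.9] top [-0.5 -0.2 36.5] far [114.   -0.2  32.6]
 err turn [ 4.000e-02 -1.014e+01 -1.000e-02] | shift cm [0.07 0.02 0.49] turn [-0.04  5.14  0.01] tgt [554.6  28.7  26. ]
```

>>> servo_tool --plan '[[0,[0.1,0,0.2],[0,2.5,0]],[0,[0.1,0,0.2],[0,2.5,0]],[0,[0,0,0],[0,0,0]]]'

```text
time_s: 20.67
tool_pos: [0.5517, 0.0275, 0.0265]
tool_rot: [-180.0, 5.0, -163.0]
force: [0.0, 0.5, -0.7]
grip_width: 0.0453
```

```bash
python3 - <<'E'
from h import *
hs(2,12.6,0)
E
```

```text
t=20.67 F jig [ 0.2  0.5 -0.7] grip 45.3 fence corner [-0.6 -0.2 13.3] top [-2.7 -0.2 37.3] far [110.9  -0.4  23.1]
 err turn [ 0.01 -4.99  0.07] | shift cm [-0.31  0.03  0.58] turn [-0.01  4.99 -0.07] tgt [555.1  28.9  21. ]
```

>>> servo_tool --plan '[[0,[-0.1,0,0.25],[0,2.5,0]],[0,[-0.05,0,0.2],[0,2.4,0]],[0,[0,0,0],[0,0,0]]]'

```text
time_s: 20.92
tool_pos: [0.553, 0.0278, 0.0219]
tool_rot: [180.0, 0.1, -163.1]
force: [0.6, 0.5, -1.3]
grip_width: 0.0459
```

```bash
python3 - <<'E'
from h import *
hs(1,12.0,0)
E
```

```text
t=20.92 F jig [ 0.8  0.2 -1.3] grip 45.9 fence corner [-0.3 -0.3 13.4] top [-0.4 -0.3 37.4] far [111.7  -0.5  13.6]
 err turn [-0.02 -0.08  0.1 ] | shift cm [-0.13  0.04  0.15] turn [ 0.02  0.08 -0.1 ] tgt [554.1  28.6  20.4]
```

>>> servo_tool --plan '[[0,[0,0,0.15],[0,0.1,-0.1]],[0,[0,0,0],[0,0,0]]]'

```text
time_s: 21.08
tool_pos: [0.5531, 0.0275, 0.0208]
tool_rot: [180.0, 0.1, -163.0]
force: [-0.1, 0.1, -1.6]
grip_width: 0.0457
```

```bash
python3 - <<'E'
from h import *
hs(-3,12.0,0)
E
```

```text
t=21.08 F jig [-0.   0.1 -1.6] grip 45.7 fence corner [-0.2 -0.7 12.2] top [-0.3 -0.8 36.2] far [111.8  -0.7  12.5]
 err turn [-0.02 -0.14  0.  ] | shift cm [0.27 0.07 0.03] turn [ 0.02  0.14 -0.  ] tgt [550.3  27.4  20.4]
```

>>> servo_tool --plan '[[0,[0.1,0.05,0],[0,0.1,0]],[0,[0.1,0,0],[0,0,0]]]'

```text
time_s: 21.25
tool_pos: [0.5504, 0.027, 0.0207]
tool_rot: [180.0, 0.2, -163.0]
force: [-0.3, 1.3, -1.0]
grip_width: 0.0455
```

```bash
python3 - <<'E'
from h import *
hs(-3,12.0,0)
E
```

```text
t=21.25 F jig [ 0.1  1.4 -1. ] grip 45.5 fence corner [-3.  -0.3 12.2] top [-3.  -0.4 36.2] far [109.   -0.4  12.5]
 err turn [-0.04 -0.16  0.03] | shift cm [0.   0.04 0.03] turn [ 0.04  0.16 -0.03] tgt [550.3  27.4  20.4]
```

>>> servo_tool --plan '[[0,[0.1,0.03,0],[0,0.1,0]],[0,[0.1,0,0],[0,0,0]]]'

```text
time_s: 21.42
tool_pos: [0.5475, 0.0265, 0.0207]
tool_rot: [179.9, 0.1, -163.0]
force: [-0.3, 0.2, -1.6]
grip_width: 0.0458
```

>>> servo_tool --plan '[[0,[0.1,0,0],[0,0,0]]]'

```text
time_s: 21.5
tool_pos: [0.5462, 0.0261, 0.0207]
tool_rot: [179.9, 0.1, -163.0]
force: [-0.9, -0.7, -1.0]
grip_width: 0.0456
```

```bash
python3 - <<'E'
from h import *
hs(-8,12.0,0)
E
```

```text
t=21.50 F jig [-1.1 -0.4 -1. ] grip 45.6 fence corner [-7.3  0.  12.2] top [-7.3 -0.  36.2] far [ 1.047e+02 -1.000e-01  1.240e+01]
 err turn [-0.06 -0.11  0.07] | shift cm [0.07 0.01 0.03] turn [ 0.06  0.11 -0.07] tgt [545.5  25.9  20.4]
```

>>> servo_tool --plan '[[0,[0.1,0,0],[0,0,0]]]'

```text
time_s: 21.58
tool_pos: [0.545, 0.0257, 0.0207]
tool_rot: [179.9, 0.1, -163.0]
force: [0.2, 0.1, -0.4]
grip_width: 0.0459
```

>>> servo_tool --plan '[[0,[0.1,0,0],[0,0,0]]]'

```text
time_s: 21.67
tool_pos: [0.5439, 0.0254, 0.0207]
tool_rot: [179.9, 0.1, -163.0]
force: [-0.1, 0.8, -0.5]
grip_width: 0.0462
```

>>> servo_tool --plan '[[0,[0.08,0,0],[0,0,0]]]'

```text
time_s: 21.75
tool_pos: [0.543, 0.0251, 0.0207]
tool_rot: [179.9, 0.1, -163.0]
force: [0.6, -0.3, -0.9]
grip_width: 0.0461
```

```bash
python3 - <<'E'
from h import *
hs(-11,12.0,0)
E
```

```text
t=21.75 F jig [ 0.5 -0.4 -0.9] grip 46.1 fence corner [-10.6   0.   12.2] top [-10.7  -0.   36.2] far [ 1.014e+02 -1.000e-01  1.250e+01]
 err turn [-0.06 -0.13  0.08] | shift cm [0.03 0.01 0.03] turn [ 0.06  0.13 -0.08] tgt [542.6  25.   20.4]
```

>>> servo_tool --plan '[[0,[0.08,0,0],[0,0,0]]]'

```text
time_s: 21.83
tool_pos: [0.5427, 0.025, 0.0209]
tool_rot: [179.9, 0.2, -163.0]
force: [2.4, 0.4, -1.4]
grip_width: 0.046
```

>>> servo_tool --plan '[[0,[0.08,0,0],[0,0,0]]]'

```text
time_s: 21.92
tool_pos: [0.5427, 0.025, 0.0211]
tool_rot: [180.0, 0.3, -163.0]
force: [2.2, 0.9, -2.7]
grip_width: 0.0456
```

```bash
python3 - <<'E'
from h import *
hs(-13,12.0,0)
E
```

```text
t=21.92 F jig [ 2.3  0.2 -2.7] grip 45.6 fence corner [-10.9   0.   12.4] top [-11.1   0.   36.4] far [ 1.011e+02 -1.000e-01  1.300e+01]
 err turn [-0.04 -0.31  0.06] | shift cm [0.2  0.   0.06] turn [ 0.04  0.31 -0.06] tgt [540.7  24.5  20.4]
```

Pad felt. I'll seat it with a firmer but still gentle push.

>>> servo_tool --plan '[[0,[0.15,0,0.06],[0,0.3,0]],[0,[0.2,0,0.05],[0,0.1,0]]]'

```text
time_s: 22.08
tool_pos: [0.5426, 0.025, 0.021]
tool_rot: [-180.0, 0.3, -163.0]
force: [5.9, 1.3, -2.3]
grip_width: 0.0459
```

```bash
python3 - <<'E'
from h import *
hs(-13,12.0,0)
E
```

```text
t=22.08 F jig [ 6.  -0.5 -2.3] grip 45.9 fence corner [-11.    0.   12.3] top [-11.1   0.   36.3] far [ 1.01e+02 -1.00e-01  1.29e+01]
 err turn [ 0.01 -0.31  0.03] | shift cm [0.2  0.   0.06] turn [-0.01  0.31 -0.03] tgt [540.7  24.5  20.4]
```

>>> servo_tool --plan '[[0,[0.2,0,0.15],[0,0.4,0]],[0,[0.2,0,0.15],[0,0.3,0]]]'

```text
time_s: 22.25
tool_pos: [0.5426, 0.025, 0.0206]
tool_rot: [-180.0, 0.0, -162.9]
force: [1.4, 1.0, 7.4]
grip_width: 0.0458
```

```bash
python3 - <<'E'
from h import *
hs(-13,12.0,0);print(env.get_obs()['wrist_torque'])
E
```

```text
t=22.25 F jig [1.6 0.5 7.4] grip 45.8 fence corner [-11.   -0.   12.2] top [-11.    0.   36.2] far [101.    0.   12.3]
 err turn [ 0.05 -0.04 -0.01] | shift cm [ 0.2  -0.    0.02] turn [-0.05  0.04  0.01] tgt [540.7  24.5  20.4]
[ 0.38141252 -0.38529433  0.02397184]
```

>>> servo_tool --plan '[[0,[0.15,0,0],[0,0,0]],[0,[0.2,0,0],[0,0,0]]]'

```text
time_s: 22.42
tool_pos: [0.5426, 0.0251, 0.0216]
tool_rot: [-179.9, 0.4, -162.9]
force: [7.7, 1.8, -5.2]
grip_width: 0.0456
```

```bash
python3 - <<'E'
from h import *
hs(-13,12.0,0)
E
```

```text
t=22.42 F jig [ 7.9 -0.5 -5.2] grip 45.6 fence corner [-11.    0.   12.8] top [-11.2   0.   36.8] far [1.01e+02 1.00e-01 1.37e+01]
 err turn [ 0.1  -0.44 -0.05] | shift cm [ 0.19 -0.01  0.12] turn [-0.1   0.44  0.05] tgt [540.7  24.5  20.4]
```

>>> servo_tool --plan '[[0,[0.08,0,0.12],[0,0.4,0]],[0,[0.05,0,0.08],[0,0.1,0]],[0,[0,0,0],[0,0,0]]]'

```text
time_s: 22.67
tool_pos: [0.5426, 0.0251, 0.0207]
tool_rot: [-179.9, 0.1, -162.9]
force: [2.2, 1.9, -3.0]
grip_width: 0.0459
```

```bash
python3 - <<'E'
from h import *
hs(-11,12.0,0)
E
```

```text
t=22.67 F jig [ 2.7  1.1 -3. ] grip 45.9 fence corner [-11.   -0.   12.2] top [-11.1   0.   36.2] far [1.01e+02 1.00e-01 1.24e+01]
 err turn [ 0.12 -0.1  -0.06] | shift cm [-0.01 -0.    0.03] turn [-0.12  0.1   0.06] tgt [542.6  25.   20.4]
```

>>> servo_tool --plan '[[1,[0,0,0],[0,0,0]],[1,[0,0,0],[0,0,0]],[1,[0,0,0],[0,0,0]],[1,[0,0,0],[0,0,0]],[1,[0,0,0],[0,0,0]],[1,[0,0,0],[0,0,0]],[1,[0,0,-1],[0,0,0]],[1,[0,0,-2],[0,0,0]],[1,[0,0,-3],[0,0,0]],[1,[0,0,-3],[0,0,0]],[1,[0,0,-3],[0,0,0]],[1,[0,4,-2],[0,0,0]],[1,[0,4,0],[0,0,0]],[1,[0,4,0],[0,0,0]],[1,[0,4,0],[0,0,0]],[1,[0,4,0],[0,0,0]],[1,[0,2,0],[0,0,0]],[1,[0,0,0],[0,0,0]]]'

```text
time_s: 24.17
tool_pos: [0.4735, 0.2353, 0.1724]
tool_rot: [180.0, -0.3, -163.7]
force: [0.3, 1.2, -0.0]
grip_width: 0.0871
```

```bash
python3 - <<'E'
from h import *
T=cam('top');S=cam('side');print(env.get_obs()['tool_pos'],env.get_obs()['force'])
np.save('pics/top3.npy',T,allow_pickle=True)
K=8;x,y,w,h=265,195,80,105
g=cv2.resize(T['image'][y:y+h,x:x+w],None,fx=K,fy=K,interpolation=cv2.INTER_CUBIC)
Rj=R.from_euler('z',JY,degrees=True)
c=jig(45,0,36);u,v=proj(T,c);print('label expected px',u,v)
b=g.mean(2);m=((b>95)&(b<150)).astype(np.uint8);m=cv2.morphologyEx(m,cv2.MORPH_OPEN,np.ones((25,25)))
n,l,st,ce=cv2.connectedComponentsWithStats(m)
i=l[int((v-y)*K),int((u-x)*K)]
k=max(cv2.findContours((l==i).astype(np.uint8),0,1)[0],key=cv2.contourArea)[:,0]
P=np.array([Rj.inv().apply(ray(T,x+(a+.5)/K-.5,y+(d+.5)/K-.5,.036)*1000-np.r_[JO,0])[:2] for a,d in k],np.float32)
print('label in jig',cv2.minAreaRect(P))
f=lambda i,x,y,w,h:cv2.resize(i[y:y+h,x:x+w],(400,500),interpolation=cv2.INTER_CUBIC)
cv2.imwrite('pics/p5.png',np.hstack([f(T['image'],265,195,85,106),f(S['image'],230,200,200,180)]))
E
```

```text
[0.47529247 0.23089514 0.17219954] [ 0.32536809 -1.13156731 -0.44888101]
label expected px 307.39801048376484 255.1519580029656
label in jig ((48.02356719970703, 0.40276050567626953), (31.25832176208496, 84.04667663574219), 89.89735412597656)
```

View pics/p5.png

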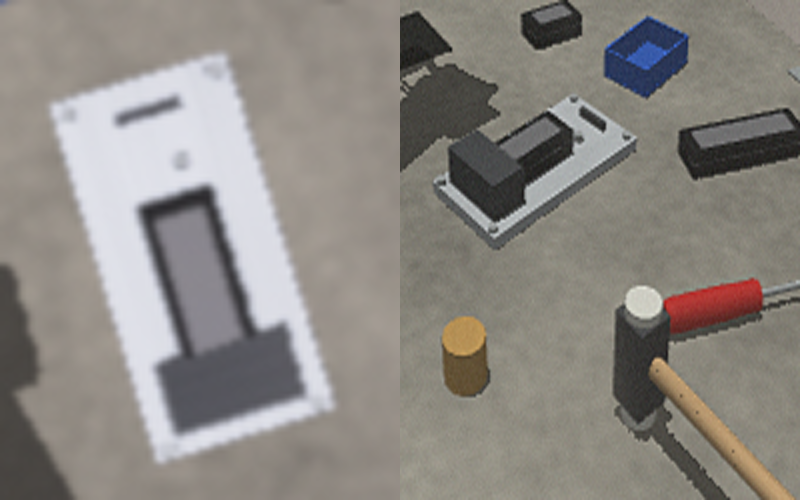

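Picture 8: the housing lies square on the plate with its end under the lip. The label is 0.1° off and at y 0.4 mm. Pin 3 is clear of it and standing, and the mallet is upright. Handing in.

```bash
python3 -c "
from h import *
print(env.sign_off())"
```

```text
the job is handed in; nothing more can be done
None
```

The middle housing was the one on the mat, and it is now loaded in the jig. I handed the job in at about 24.5 s; no verdict was reported.

- **Pins:** I pressed pins 1 and 2 down with the mallet until its face met the plate. In the later picture both look flush, and pin 3 still stands.
- **Mallet:** It stands upright on its face again, within about 1–2 mm of where it was.
- **Housing:** I put it in tilted, laid it flat and slid it on until I felt the stop pad at about jig x -11. I pressed it home twice, at 6 and 7.9 N, and it did not move any further.
- **Last checks:** After letting go, the housing lies within 0.1° of square, about 0.4 mm off the jig's centre line, and clear of pin 3. The bystanders in view look undisturbed.
- **Not certain:**
  - The two cameras disagreed by about 1–4 mm on absolute positions, but they agreed on where the housing was relative to the jig.
  - I did not measure again whether the housing still touches the pad after release, though the fingers opened without any sideways move.

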